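Turn the cart wheel until its valve is at the top

ROBOT

A 6-joint arm with a two-finger parallel gripper is mounted at the origin on the work surface. World frame = base frame: x ahead of the robot, y to its left, z up, the work surface at z = 0. Lengths are in mm, angles in rad, forces in N, time in s.
With the tool pointing down it reaches from about 275 to 850 mm from the base axis. Payload 5.2 kg.
Tool frame: the origin (TCP) lies at the very end of the fingers, on their centre line; the grasp point (between the pads) lies 19 mm behind it; z points along the fingers, y is the line along which they close (so a half turn about z gives the same grasp; the last joint's range is limited). The gripper opens to 85 mm and grips with 20 to 120 N. Pads are 22 mm wide; open, the fingers measure 114 mm over their backs; the gripper's body (76 mm by 85 mm) begins 54 mm behind the grasp point. The pads swing forward as they close: fully open they stand 13 mm farther back than shut.
Start: joints at [-1.39, 0.259, 1.535, -0, 1.348, -0.203], TCP at [205.966, -509.983, 231.31] pointing down, gripper open.
Joint ranges: [-3.14, 3.14], [-0.91, 2.08], [0.19, 2.58], [-1.22, 4.36], [0.22, 2.71], [-3.12, 3.12]. Speed limits (rad/s): [2.57, 2.57, 3.14, 3.14, 3.14, 3.14].

INTERFACE

Orientations are given as a 3x3 rotation matrix whose columns are the frame's x, y, z axes.
In Python, from rig import readout, viewer, ctrl gives the robot as it stands.
- The arm moves only by the tool move_arm, never from a script. Its argument "series" is a list of rows, each an object with "slide": the shift along the tool's x, y, z in units of 50 mm (1.0 is 50 mm), a list of three; "rotation": the turn, a rotation vector about the tool's x, y, z in units of 10 degrees (1.0 is 10 degrees), a list of three; "claw": the finger opening in mm, from 0 to 85.4. In form: [{"slide": [tx, ty, tz], "rotation": [ax, ay, az], "claw": claw}, ...]. A call has 1 to 12 rows; each row is the pose to reach, as a shift and turn from the pose commanded when the call began, along the tool's axes at that moment; what a row does not reach only later rows make up. A row lasts 1/8 s, in which the tool goes at most 62.5 mm and 10.7 degrees, less where a joint would pass 70% of its speed; a pose out of reach is approached as far as the arm can. A call with a gripper value outside its range is refused whole. The fingers move at their own pace and stop on an object; the grip force is fixed at half the most. Time passes only in rows, so rows that repeat a pose let the fingers close. It gives the time, the measured TCP pose, the force, the opening and the grip force at its end, in the units of the state.
- readout.get_obs(): the state, without advancing time (a new reading comes with each control period).
- viewer.read_camera(name): name is "scene" or "side" or "wrist"; returns the picture (400x640x3 uint8, red, green, blue); there is no depth.
- viewer.camera_model(name): a dict with "vertical_fov" (degrees; the focal length in pixels is half the picture's height over the tangent of half this angle, whatever the lens; pixels are square), "cx", "cy" (the principal point, pixels), "R" (3x3) and "t" (3): a world point X has camera coordinates R X + t; the wrist camera has in their place "tool_from_camera" (4x4, takes a point from camera to tool coordinates, whose origin is the TCP and whose axes are the flange's). Camera axes: x right, y down, z forward; pixel columns grow to the right and rows downward; lengths in mm; the calibration is good to about 2 mm. A picture is of the moment at which its call begins: read the wrist's pose just before it. camera_model takes no time and is no camera call.
- ctrl.sign_off(): hands the job in; it is judged then, once.
The state is a dict: "time": time; "q": joint angles; "qd": joint speeds; "tau": joint torques, N m; "tcp_pos": TCP position; "tcp_rot": TCP orientation; "ft_force": force on the tool from outside, world axes, zero at the start; "wrist_torque": the same for the moment, N m; "grip_width": finger opening in mm; "grasp_force": force on a finger pad.
Only numpy, scipy, OpenCV 4.12 (cv2) and the standard library are available. Lean on these libraries where they do the work, as an engineer would, in place of code of your own. Each camera call takes 0.05 s, during which the arm holds its last target. There are 200 camera calls.

TASK

The hand-cart wheel on the bench stand is to be pumped up: with the fingertips, push its spokes round a part turn at a time, leaving the wheel at rest and untouched between pushes, until the valve stem stands straight up from the hub, at the very top of the wheel. Push on the spokes only: keep off the rim, the tyre and the valve stem, and grasp or lift nothing. Do not shift the stand or the jar, pipe offcut and spanner around it.

Things in the scene. Friction and masses are not known exactly. Their poses are not given: they have to be found in the camera images.
- stand: Heavy (11 kg) loose steel stand. Base plate 220 (x) by 260 (y) by 20 mm; origin at the centre of its underside, z up. Its -x faces the robot (within 20 degrees); the wheel is open to that side. Behind the wheel, at x = +30 to +70 mm, a grey post 50 mm wide and 200 mm high carries a stub axle along x.
- wheel: Upright 5-spoke wheel, 300 mm over the tyre, turning either way without end about the stand's x axis. Origin: hub centre, (-30, 0, 180) mm in the stand's frame. Its x is the stand's x; its z points from hub to valve (vertical when right). The bearing drags (0.25 N m, about 4 N at 65 mm radius): the wheel stops at once and stays where left.
- tyre: Rim and black rubber tyre, part of the wheel and turning with it. Rim: aluminium hoop 30 mm wide (x), inner radius 107 mm. Tyre: tube 40 mm thick (x = -20 to +20 mm of the wheel), from radius 110 to 150 mm. Origin and axes as the wheel's. Not to be touched.
- valve: Valve stem on the inner side of the rim, midway between two spokes: black rubber 11 mm thick, then a brass end 8 mm thick, 32 mm long in all, lying along the wheel's radius from the rim (radius 107 mm) towards the hub (ends at radius 75 mm). Origin at its root on the rim, z radially outward. Not to be touched.
- valve_tip (a point): Brass free end of the valve stem, 75 mm from the hub centre in the wheel's middle plane. Starts 92 degrees or more away from the top, on either side.
- hub (a point): Centre of the steel hub, 40 mm in diameter from x = -70 to +24 mm, its nut to x = -78 mm. From it run 5 straight round steel spokes 10 mm thick, at 36, 108, 180, 252 and 324 degrees round from the valve, dished towards the robot: centre line at x = -60 mm at radius 16 mm, -31 mm at radius 65 mm, -6 mm at radius 107 mm (wheel frame).
- jar: Bystander: closed grey plastic jar, 64 mm in diameter, 85 mm high, standing to the left of the stand. Origin under its centre.
- offcut: Bystander: steel pipe offcut standing on end, 42 mm in diameter, 90 mm high, to the right of the stand. Origin under its centre.
- spanner: Bystander: steel spanner 160 mm long lying flat near the front of the stand, left of the middle. Origin under its middle, x along it.

How it is judged:
By the outcome, as a careful person would: the job done as asked, in the order asked, and still so for the second after the job is handed in, with the robot touching nothing.
It also fails if it takes over 72 s, if anything falls off the work surface, if the arm or the gripper's body presses on something with over 40 N, if the wrist force passes 120 N, or if a joint passes its speed limit or range.

## Working session

There is one attempt and no reset: what is moved stays moved. The work goes in short steps, Python scripts to look and compute and a tool call to move; the robot and the scene stay as the last step left them, time stands still between calls to the robot, and variables do not carry over. Pictures are saved under pics/ and viewed, at most 10 in all, crops included, and the job is handed in when it is done.

Besides the shell and the picture viewer there is one more tool, called by a JSON object that holds its "method" and its "body". move_arm: Moves the arm, as the interface text tells. Its arguments: {"type":"object","properties":{"series":{"type":"array","items":{"type":"object","properties":{"slide":{"type":"array","items":{"type":"number"}},"rotation":{"type":"array","items":{"type":"number"}},"claw":{"type":"number"}}}}},"required":["series"]}

```bash
mkdir -p pics; ls
python3 - <<'E'
from rig import readout, viewer, ctrl
import cv2,numpy as np
o=readout.get_obs();print(o)
for n in ["scene","side"]:
    im=viewer.read_camera(n);cv2.imwrite(f"pics/{n}0.png",im[:,:,::-1])
for n in ["scene","side","wrist"]:print(n,viewer.camera_model(n))
E
```

```text
pics
{'time': 0.0, 'q': array([-1.38982020e+00,  2.59321123e-01,  1.53613198e+00, -3.28784422e-05,
        1.34801938e+00, -2.02813889e-01]), 'qd': array([ 5.60108631e-04, -6.92365339e-05,  1.89533211e-03,  6.92323508e-04,
        9.66950965e-04,  6.11309048e-04]), 'tau': array([ 1.66500307e-03, -4.46026433e+01, -2.90569872e+01, -1.66698237e-05,
        1.17776863e-02, -9.14896447e-06]), 'tcp_pos': array([ 205.84153527, -509.4242118 ,  230.46686847]), 'tcp_rot': array([[ 9.27249507e-01,  3.74443874e-01, -3.69892255e-04],
       [ 3.74443896e-01, -9.27247740e-01,  1.84335625e-03],
       [ 3.47251700e-04, -1.84775507e-03, -9.99998233e-01]]), 'ft_force': array([-0.02985741, -0.24269909, -0.28568114]), 'wrist_torque': array([-0.00801128,  0.00488254, -0.02306591]), 'grasp_force': 0.0, 'grip_width': 85.46685716056541}
scene {'vertical_fov': 42.71982831156903, 'cx': 319.76369777078344, 'cy': 200.54745811204504, 'R': array([[-0.34210411,  0.93959925,  0.01086418],
       [ 0.83813974,  0.31034962, -0.44855868],
       [-0.42483709, -0.14434807, -0.89368735]]), 't': array([ 139.40503959, -397.74950385, 1850.56175152])}
side {'vertical_fov': 49.65345223419514, 'cx': 317.54302983444427, 'cy': 201.87758631338232, 'R': array([[-0.6322323 ,  0.77472732, -0.00893901],
       [ 0.65593381,  0.52907668, -0.53835741],
       [-0.41235077, -0.34623034, -0.84266921]]), 't': array([ 324.23234494, -267.26994864, 1497.20205802])}
wrist {'vertical_fov': 65.64261590704932, 'cx': 320.3369624024795, 'cy': 200.94771466732132, 'tool_from_camera': array([[-6.13721504e-04, -9.65056853e-01, -2.62039871e-01,
         6.54335960e+01],
       [ 9.99999787e-01, -5.34581285e-04, -3.73302125e-04,
         6.43369698e-01],
       [ 2.20176163e-04, -2.62040044e-01,  9.65056976e-01,
        -1.43651564e+02],
       [ 0.00000000e+00,  0.00000000e+00,  0.00000000e+00,
         1.00000000e+00]])}
```

View pics/scene0.png

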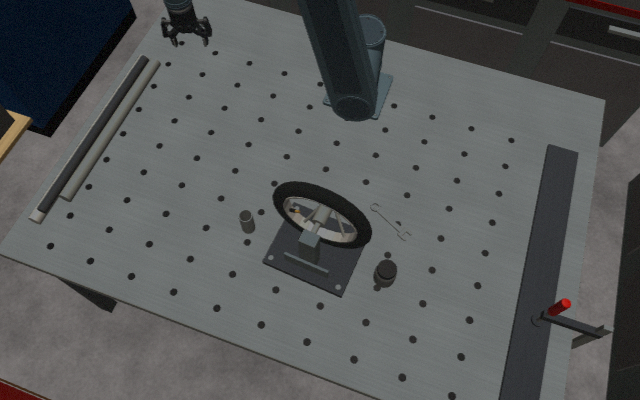

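View pics/side0.png

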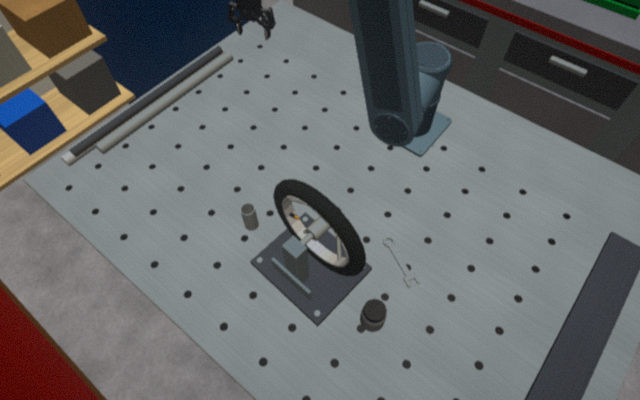

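The cameras look from behind the stand. The brass valve shows near scene (296,211) and side (293,216), and the plate is visible in both. I'll zoom in.

Run:
```python
import cv2,numpy as np
a=cv2.imread("pics/scene0.png")[170:305,220:410];b=cv2.imread("pics/side0.png")[170:335,235:405]
a=cv2.resize(a,None,fx=4,fy=4,interpolation=cv2.INTER_CUBIC)[:, :]
b=cv2.resize(b,None,fx=3.6,fy=3.6,interpolation=cv2.INTER_CUBIC)
a=cv2.resize(a,(760,540));cv2.imwrite("pics/a.png",np.clip(a*1.6,0,255));cv2.imwrite("pics/b.png",np.clip(b*1.6,0,255))
print(a.shape,b.shape)
```

```text
(540, 760, 3) (594, 612, 3)[ WARN:0@0.039] global loadsave.cpp:1063 imwrite_ Unsupported depth image for selected encoder is fallbacked to CV_8U.
```

View pics/a.png

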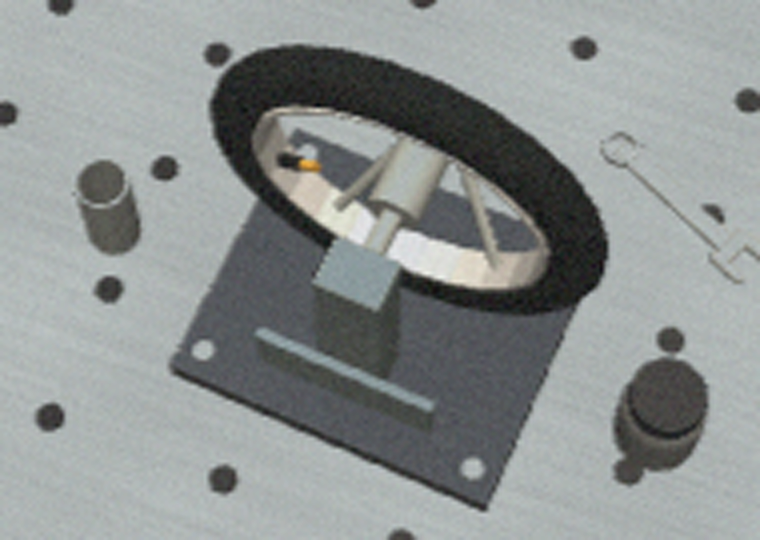

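View pics/b.png

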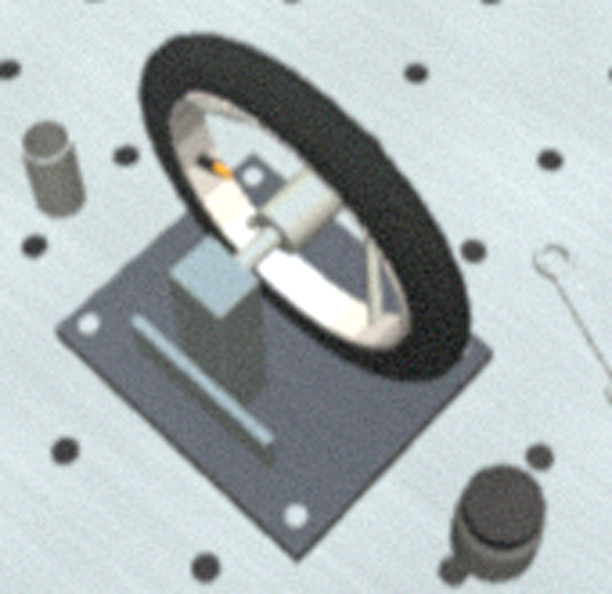

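The scene crop shows the plate's rear corners at (175,363) and (487,500), and the valve tip at (320,166). The side crop shows plate corners (60,328), (297,554) and (491,352), and the valve tip at (232,177).

```bash
cat > h.py <<'E'
import numpy as np,cv2
from rig import readout,viewer,ctrl
def cam(n):
    m=viewer.camera_model(n);f=200/np.tan(np.radians(m["vertical_fov"]/2));
    if n=="wrist":
        o=readout.get_obs();T=np.eye(4);T[:3,:3]=o["tcp_rot"];T[:3,3]=o["tcp_pos"]
        M=np.linalg.inv(T@m["tool_from_camera"]);R,t=M[:3,:3],M[:3,3]
    else:R,t=np.array(m["R"]),np.array(m["t"])
    return f,m["cx"],m["cy"],R,t
def ray(c,u,v):
    f,cx,cy,R,t=c;d=R.T@np.array([(u-cx)/f,(v-cy)/f,1]);return -R.T@t,d/np.linalg.norm(d)
def plane(c,u,v,p0,n):
    o,d=ray(c,u,v);return o+d*(np.dot(np.array(p0)-o,n)/np.dot(d,n))
def proj(c,X):
    f,cx,cy,R,t=c;p=R@np.array(X)+t;return np.array([cx+f*p[0]/p[2],cy+f*p[1]/p[2]])
def tri(r1,r2):
    A=np.stack([r1[1],-r2[1]],1);s=np.linalg.lstsq(A,r2[0]-r1[0],rcond=None)[0]
    a=r1[0]+r1[1]*s[0];b=r2[0]+r2[1]*s[1];return (a+b)/2,np.linalg.norm(a-b)
E
python3 - <<'E'
from h import *
S,D=cam("scene"),cam("side")
a=lambda u,v:(220+u/4,170+v/4)
b=lambda u,v:(235+u/3.6,170+v/3.6)
z=[0,0,1]
P=lambda c,uv:plane(c,*uv,[0,0,20],z)
A1,A2=P(S,a(175,363)),P(S,a(487,500))
B1,B2,B3=P(D,b(60,328)),P(D,b(297,554)),P(D,b(491,352))
print(A1,A2,np.linalg.norm(A1-A2));print(B1,B2,B3,np.linalg.norm(B1-B2),np.linalg.norm(B3-B2))
print("valve",tri(ray(S,*a(320,166)),ray(D,*b(232,177))))
# yaw
y1=(A2-A1);y2=B2-B1;x3=B2-B3
for q in (np.arctan2(-y1[0],y1[1]),np.arctan2(-y2[0],y2[1]),np.arctan2(x3[1],x3[0])):print(np.degrees(q))
yaw=np.mean([np.arctan2(-y1[0],y1[1]),np.arctan2(-y2[0],y2[1]),np.arctan2(x3[1],x3[0])])
ex=np.array([np.cos(yaw),np.sin(yaw),0]);ey=np.array([-ex[1],ex[0],0])
m=(A1+A2+B1+B2)/4-110*ex;m[2]=0
hub=m-30*ex+np.array([0,0,180]);print("yaw",np.degrees(yaw),"stand",m,"hub",hub)
for n,c in(("S",S),("D",D)):
    for X in (hub+54*ex,hub-78*ex):print(n,proj(c,X), ((proj(c,X)-[220,170])*4 if n=="S" else (proj(c,X)-[235,170])*3.6))
for c,uv in((S,a(320,166)),(D,b(232,177))):
    v=plane(c,*uv,hub,ex)-hub;print("valve y,z",v@ey,v[2],np.degrees(np.arctan2(v@ey,v[2])),np.linalg.norm(v))
E
```

```text
[724.34002046 -63.70959484  20.        ] [743.11008092 190.12213872  20.        ] 254.52478097070042
[725.67484583 -62.66153312  20.        ] [746.29028003 190.60268683  20.        ] [532.71988645 207.58267304  20.        ] 254.1018717602052 214.24433002396995
valve (array([588.9295348 ,   3.47773245, 142.66956641]), np.float64(2.896287706406361))
-4.229145855094721
-4.653554903266124
-4.545758314090404
yaw -4.476153024150417 stand [625.18931751  72.17328241   0.        ] hub [595.28082043  74.51460732 180.        ]
S [314.42651237 232.378807  ] [377.7060495 249.515228 ]
S [333.80889339 193.63085198] [455.23557358  94.52340793]
D [303.876217   242.41888055] [247.95438121 260.70796998]
D [340.20193885 208.89671667] [378.72697986 140.02818002]
valve y,z -70.40609253635796 -31.74978074028354 -114.27309775830018 77.23384260344864
valve y,z -71.69730371760924 -39.269415230251866 -118.71001360368008 81.74711207682533
```

The valve sits about 116° from the top on the robot's right, so the wheel must turn with its top going left. I'll push the upper spokes leftwards with closed fingers, with the tool tilted about 40° below horizontal. First I move to a standoff.

```bash
cat >> h.py <<'E'
from scipy.spatial.transform import Rotation as Ro
def Rt(th,az=0,roll=0):
    th,az=np.radians(th),np.radians(az)
    z=np.array([np.cos(th)*np.cos(az),np.cos(th)*np.sin(az),-np.sin(th)]);x=np.array([-np.sin(az),np.cos(az),0])
    return np.stack([x,np.cross(z,x),z],1)@Ro.from_euler("z",roll,degrees=True).as_matrix()
def cmd(p,R=None,o=None):
    o=o or readout.get_obs();R0=o["tcp_rot"];R=R0 if R is None else R
    s=R0.T@(np.array(p)-o["tcp_pos"])/50;w=Ro.from_matrix(R0.T@R).as_rotvec(degrees=True)/10
    return np.round(s,2).tolist(),np.round(w,2).tolist()
E
python3 - <<'E'
from h import *
print(cmd([420,60,350],Rt(45)))
E
```

```text
([8.24, -8.96, -2.37], [-3.96, 2.66, -6.43])
```

{"method": "move_arm", "body": {"series": [{"slide":[0.8,-0.9,-1.5],"rotation":[0,0,0],"claw":0},{"slide":[1.6,-1.8,-2.4],"rotation":[-0.4,0.27,-0.64],"claw":0},{"slide":[2.4,-2.6,-2.4],"rotation":[-0.8,0.53,-1.29],"claw":0},{"slide":[3.2,-3.5,-2.4],"rotation":[-1.2,0.8,-1.93],"claw":0},{"slide":[4,-4.4,-2.4],"rotation":[-1.6,1.06,-2.57],"claw":0},{"slide":[4.8,-5.3,-2.4],"rotation":[-2,1.33,-3.2],"claw":0},{"slide":[5.6,-6.2,-2.4],"rotation":[-2.4,1.6,-3.86],"claw":0},{"slide":[6.4,-7,-2.4],"rotation":[-2.8,1.86,-4.5],"claw":0},{"slide":[7.2,-7.9,-2.4],"rotation":[-3.2,2.1,-5.1],"claw":0},{"slide":[8.24,-8.96,-2.4],"rotation":[-3.6,2.4,-5.8],"claw":0},{"slide":[8.24,-8.96,-2.4],"rotation":[-3.96,2.66,-6.43],"claw":0},{"slide":[8.24,-8.96,-2.4],"rotation":[-3.96,2.66,-6.43],"claw":0}]}}

```text
time: 1.6
tcp_pos: [418.9, 62.9, 349.6]
tcp_rot: [[-0.006, 0.708, 0.707], [1.0, 0.005, 0.004], [-0.001, 0.707, -0.708]]
ft_force: [0.3, -0.3, 0.1]
grip_width: 0.1
grasp_force: 0.0
```

Run:
```python
from h import *
o=readout.get_obs();print(o["time"],o["q"].round(2),o["tcp_pos"].round(0),o["tcp_rot"].round(2),o["ft_force"].round(1),o["grip_width"])
im=viewer.read_camera("wrist");cv2.imwrite("pics/w1.png",im[:,:,::-1])
c=cam("wrist");ex=np.array([.997,-.078,0]);ey=np.array([.078,.997,0]);hub=np.array([595.3,74.5,180])
print(proj(c,hub-78*ex))
for a in (-80,-8,64,136,208):
    print(a,[proj(c,hub+x*ex+r*(np.sin(np.radians(a))*ey+np.cos(np.radians(a))*np.array([0,0,1]))).round() for r,x in((16,-60),(65,-31),(107,-6))])
```

```text
1.6 [-0.32 -0.56  2.16  0.32  0.8  -0.46] [419.  63. 350.] [[-0.01  0.71  0.71]
 [ 1.    0.    0.  ]
 [-0.    0.71 -0.71]] [ 0.3 -0.3  0.1] 0.11913956934980995
[272.79397392 161.09499872]
-80 [array([287., 175.]), array([309., 215.]), array([326., 245.])]
-8 [array([295., 164.]), array([346., 175.]), array([393., 185.])]
64 [array([290., 148.]), array([325., 109.]), array([356.,  74.])]
136 [array([280., 150.]), array([282., 121.]), array([283., 100.])]
208 [array([278., 166.]), array([275., 179.]), array([273., 188.])]
```

View pics/w1.png

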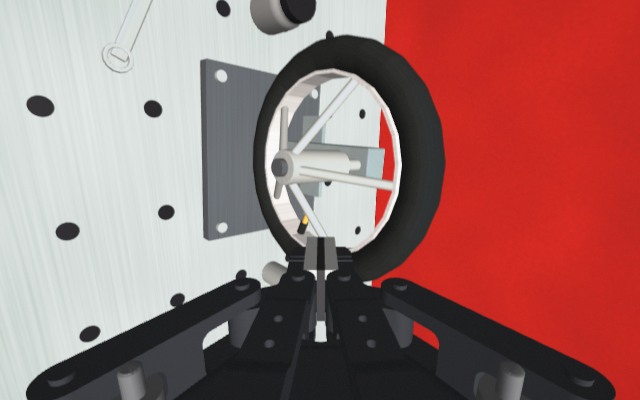

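The wrist view shows the nut at about (280,167), the top spoke running to (395,187), the left spoke to (355,80), and the valve at (305,222). These match the estimate. Next I plan push 1 on the top spoke.

```bash
cat >> h.py <<'E'
ex=np.array([.997,-.078,0]);ey=np.array([.078,.997,0]);ez=np.array([0,0,1.]);hub=np.array([595.3,73.5,182])
def er(a):a=np.radians(a);return np.sin(a)*ey+np.cos(a)*ez
def et(a):return er(a+90)
def fin(a,r,off,pen,R):return hub+(-31+.595*(r-65))*ex+r*er(a)-off*et(a)+pen*R[:,2]
E
python3 - <<'E'
from h import *
o=readout.get_obs();R=o["tcp_rot"]
print("pre",cmd(fin(-8,58,32,-50,R)));print("in",cmd(fin(-8,58,32,10,R)))
for a in range(-5,41,5):
    off=5+11*np.cos(np.radians(a))+17*abs(np.sin(np.radians(a)))
    p=fin(a,58,off,10,R);print(a,p.round(),cmd(p)[0])
E
```

```text
pre ([-0.5, 0.32, 2.58], [0.0, 0.0, 0.0])
in ([-0.5, 0.32, 3.78], [0.0, 0.0, 0.0])
-5 [566.  54. 231.] [-0.15, 0.38, 3.75]
0 [566.  60. 233.] [-0.03, 0.42, 3.73]
5 [566.  64. 234.] [0.05, 0.44, 3.72]
10 [567.  68. 235.] [0.13, 0.46, 3.71]
15 [567.  72. 236.] [0.21, 0.47, 3.7]
20 [567.  76. 237.] [0.29, 0.49, 3.7]
25 [568.  81. 237.] [0.38, 0.49, 3.7]
30 [568.  85. 237.] [0.47, 0.5, 3.71]
35 [568.  90. 236.] [0.57, 0.49, 3.72]
40 [569.  95. 235.] [0.66, 0.49, 3.74]
```

{"method": "move_arm", "body": {"series": [{"slide":[-0.5,0.32,0.8],"rotation":[0,0,0],"claw":0},{"slide":[-0.5,0.32,1.6],"rotation":[0,0,0],"claw":0},{"slide":[-0.5,0.32,2.4],"rotation":[0,0,0],"claw":0},{"slide":[-0.5,0.32,2.9],"rotation":[0,0,0],"claw":0},{"slide":[-0.5,0.32,3.3],"rotation":[0,0,0],"claw":0},{"slide":[-0.5,0.32,3.78],"rotation":[0,0,0],"claw":0},{"slide":[-0.5,0.32,3.78],"rotation":[0,0,0],"claw":0}]}}

```text
time: 2.52
tcp_pos: [565.7, 32.5, 227.7]
tcp_rot: [[0.004, 0.709, 0.706], [1.0, -0.003, -0.003], [-0.0, 0.706, -0.709]]
ft_force: [0.3, -0.1, 0.9]
grip_width: -0.3
grasp_force: 0.0
```

Run:
```python
from h import *
o=readout.get_obs();print(o["time"],o["q"].round(2),o["tcp_pos"].round(0),o["ft_force"].round(1))
im=viewer.read_camera("wrist");cv2.imwrite("pics/w2.png",im[:,:,::-1])
```

```text
2.525 [-0.25 -0.06  2.19  0.62  0.3  -0.78] [566.  33. 228.] [ 0.3 -0.1  0.9]
```

View pics/w2.png

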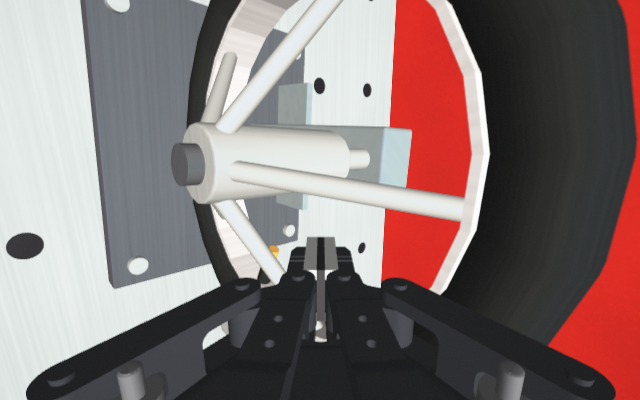

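The fingers (320,240) sit between the top spoke and the right spoke and touch nothing. I start push 1.

{"method": "move_arm", "body": {"series": [{"slide":[0.25,0.05,-0.03],"rotation":[0,0,0],"claw":0},{"slide":[0.35,0.08,-0.04],"rotation":[0,0,0],"claw":0},{"slide":[0.47,0.1,-0.05],"rotation":[0,0,0],"claw":0},{"slide":[0.55,0.12,-0.06],"rotation":[0,0,0],"claw":0},{"slide":[0.63,0.14,-0.07],"rotation":[0,0,0],"claw":0},{"slide":[0.71,0.15,-0.07],"rotation":[0,0,0],"claw":0},{"slide":[0.79,0.17,-0.08],"rotation":[0,0,0],"claw":0},{"slide":[0.88,0.18,-0.08],"rotation":[0,0,0],"claw":0},{"slide":[0.97,0.18,-0.07],"rotation":[0,0,0],"claw":0},{"slide":[1.07,0.18,-0.06],"rotation":[0,0,0],"claw":0},{"slide":[1.16,0.17,-0.04],"rotation":[0,0,0],"claw":0},{"slide":[1.16,0.17,-0.04],"rotation":[0,0,0],"claw":0}]}}

```text
time: 4.08
tcp_pos: [569.9, 91.5, 237.6]
tcp_rot: [[0.002, 0.705, 0.709], [1.0, -0.0, -0.003], [-0.002, 0.709, -0.705]]
ft_force: [-1.5, -1.8, -0.0]
grip_width: -0.3
grasp_force: 0.7
```

Run:
```python
from h import *
o=readout.get_obs();print(o["time"],o["q"].round(2),o["tcp_pos"].round(0),o["ft_force"].round(1))
im=viewer.read_camera("wrist");cv2.imwrite("pics/w3.png",im[:,:,::-1])
```

```text
4.075 [-0.06 -0.04  2.15  0.15  0.25 -0.19] [570.  91. 238.] [-1.5 -1.8 -0. ]
```

View pics/w3.png

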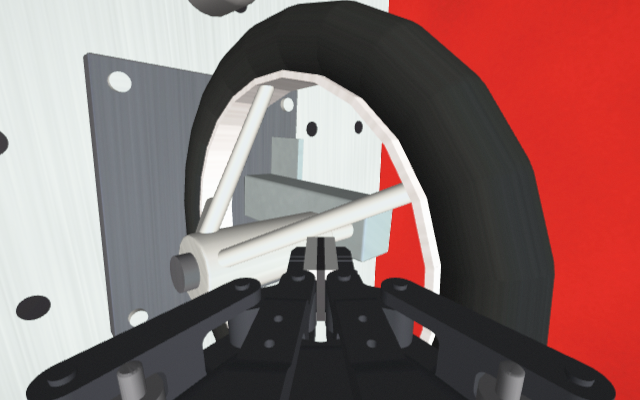

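The top spoke has moved left; its rim end is now at about (406,191). I ease off to the right, back out, and measure.

{"method": "move_arm", "body": {"series": [{"slide":[-0.15,0.02,0],"rotation":[0,0,0],"claw":0},{"slide":[-0.35,0,0],"rotation":[0,0,0],"claw":0},{"slide":[-0.4,0,-0.6],"rotation":[0,0,0],"claw":0},{"slide":[-0.5,-0.1,-1.4],"rotation":[0,0,0],"claw":0},{"slide":[-0.6,-0.2,-2.2],"rotation":[0,0,0],"claw":0},{"slide":[-0.6,-0.2,-2.4],"rotation":[0,0,0],"claw":0},{"slide":[-0.6,-0.2,-2.4],"rotation":[0,0,0],"claw":0}]}}

```text
time: 5.0
tcp_pos: [478.2, 62.2, 315.4]
tcp_rot: [[0.002, 0.704, 0.71], [1.0, 0.0, -0.002], [-0.002, 0.71, -0.704]]
ft_force: [0.5, -0.2, 0.1]
grip_width: -0.1
grasp_force: 0.0
```

Run:
```python
from h import *
o=readout.get_obs();print(o["time"],o["q"].round(2),o["tcp_pos"].round(0),o["ft_force"].round(1))
im=viewer.read_camera("wrist");cv2.imwrite("pics/w4.png",im[:,:,::-1])
for n in("scene","side"):cv2.imwrite(f"pics/{n}4.png",viewer.read_camera(n)[:,:,::-1])
c=cam("wrist")
print(proj(c,hub-78*ex))
for a in (28,32,36,40,44):
  for k in (0,-72):print(a+k,[proj(c,hub+x*ex+r*er(a+k)).round() for r,x in((16,-60),(65,-31),(107,-6))],proj(c,hub+75*er(a-108)).round())
```

```text
5.0 [-0.22 -0.37  2.17  0.28  0.58 -0.39] [478.  62. 315.] [ 0.5 -0.2  0.1]
[244.83586663 174.54366364]
28 [array([272., 167.]), array([333., 144.]), array([391., 122.])] [316. 242.]
-44 [array([270., 188.]), array([319., 229.]), array([360., 263.])] [316. 242.]
32 [array([271., 166.]), array([331., 139.]), array([387., 113.])] [319. 242.]
-40 [array([270., 187.]), array([321., 226.]), array([365., 259.])] [319. 242.]
36 [array([271., 165.]), array([329., 134.]), array([384., 105.])] [323. 242.]
-36 [array([271., 186.]), array([324., 223.]), array([370., 254.])] [323. 242.]
40 [array([271., 164.]), array([327., 129.]), array([380.,  98.])] [326. 242.]
-32 [array([271., 185.]), array([326., 219.]), array([374., 249.])] [326. 242.]
44 [array([270., 162.]), array([325., 125.]), array([375.,  91.])] [330. 241.]
-28 [array([271., 184.]), array([328., 215.]), array([379., 243.])] [330. 241.]
```

View pics/w4.png

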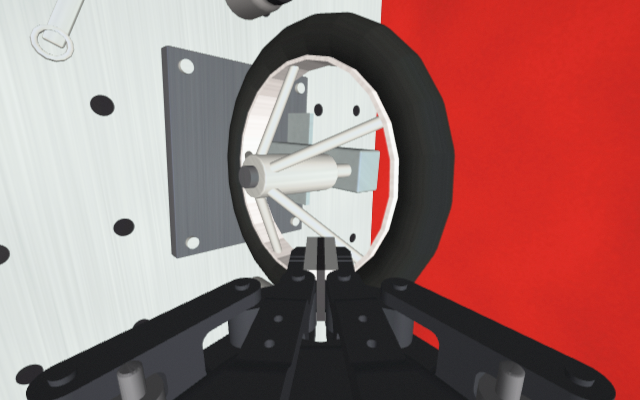

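The upper spoke's rim end is at (384,121), about 30°. The right spoke's end is at (367,257), about -41°. So the valve is at about -77°. Push 2 goes on the right spoke, at a smaller radius to stay clear of the valve.

Run:
```python
from h import *
o=readout.get_obs();R=o["tcp_rot"]
print("pre",cmd(fin(-42,52,33,-50,R)));p0=fin(-42,52,33,8,R);print("in",cmd(p0),p0)
for a in range(-42,15,6):
    s=np.sin(np.radians(a));off=6+11*np.cos(np.radians(a))+(18*abs(s))
    p=fin(a,52,off,8,R);print(a,p.round(),np.round(R.T@(p-p0)/50,2))
```

```text
pre ([-0.9, -0.57, 1.67], [0.0, 0.0, 0.0])
in ([-0.9, -0.57, 2.83], [0.0, 0.0, 0.0]) [557.70807516  17.37141112 192.90224048]
-42 [558.  22. 197.] [ 0.1   0.07 -0.06]
-36 [558.  25. 203.] [ 0.16  0.16 -0.14]
-30 [559.  29. 209.] [ 0.24  0.24 -0.22]
-24 [559.  34. 214.] [ 0.33  0.32 -0.29]
-18 [559.  40. 219.] [ 0.44  0.39 -0.35]
-12 [560.  46. 223.] [ 0.57  0.46 -0.39]
-6 [560.  52. 226.] [ 0.7   0.51 -0.43]
0 [561.  60. 228.] [ 0.84  0.55 -0.46]
6 [561.  63. 230.] [ 0.92  0.58 -0.48]
12 [562.  67. 231.] [ 1.    0.6  -0.49]
```

{"method": "move_arm", "body": {"series": [{"slide":[-0.9,-0.57,0],"rotation":[0,0,0],"claw":0},{"slide":[-0.9,-0.57,0.8],"rotation":[0,0,0],"claw":0},{"slide":[-0.9,-0.57,1.5],"rotation":[0,0,0],"claw":0},{"slide":[-0.9,-0.57,1.9],"rotation":[0,0,0],"claw":0},{"slide":[-0.9,-0.57,2.3],"rotation":[0,0,0],"claw":0},{"slide":[-0.9,-0.57,2.6],"rotation":[0,0,0],"claw":0},{"slide":[-0.9,-0.57,2.83],"rotation":[0,0,0],"claw":0},{"slide":[-0.9,-0.57,2.83],"rotation":[0,0,0],"claw":0}]}}

```text
time: 6.15
tcp_pos: [557.8, 17.6, 191.8]
tcp_rot: [[0.001, 0.709, 0.705], [1.0, -0.0, -0.0], [-0.0, 0.705, -0.709]]
ft_force: [-0.6, -0.0, -0.6]
grip_width: 0.0
grasp_force: 0.0
```

Run:
```python
from h import *
o=readout.get_obs();print(o["time"],o["q"].round(2),o["tcp_pos"].round(0),o["ft_force"].round(1))
im=viewer.read_camera("wrist");cv2.imwrite("pics/w5.png",im[:,:,::-1])
```

```text
6.15 [-0.31 -0.01  2.26  1.01  0.26 -1.22] [558.  18. 192.] [-0.6 -0.  -0.6]
```

View pics/w5.png

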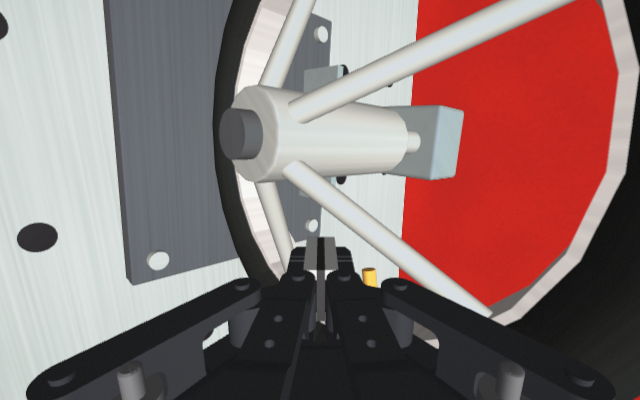

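The fingers are below and right of the right spoke, clear of the valve at (370,277), which is further back. Push 2.

{"method": "move_arm", "body": {"series": [{"slide":[0.1,0.07,-0.06],"rotation":[0,0,0],"claw":0},{"slide":[0.16,0.16,-0.14],"rotation":[0,0,0],"claw":0},{"slide":[0.24,0.24,-0.22],"rotation":[0,0,0],"claw":0},{"slide":[0.33,0.32,-0.29],"rotation":[0,0,0],"claw":0},{"slide":[0.44,0.39,-0.35],"rotation":[0,0,0],"claw":0},{"slide":[0.57,0.46,-0.39],"rotation":[0,0,0],"claw":0},{"slide":[0.7,0.51,-0.43],"rotation":[0,0,0],"claw":0},{"slide":[0.84,0.55,-0.46],"rotation":[0,0,0],"claw":0},{"slide":[0.92,0.58,-0.48],"rotation":[0,0,0],"claw":0},{"slide":[0.98,0.6,-0.49],"rotation":[0,0,0],"claw":0},{"slide":[0.98,0.6,-0.49],"rotation":[0,0,0],"claw":0}]}}

```text
time: 7.58
tcp_pos: [561.6, 66.6, 232.7]
tcp_rot: [[0.0, 0.706, 0.708], [1.0, 0.001, -0.001], [-0.001, 0.708, -0.706]]
ft_force: [-0.4, -1.0, -0.2]
grip_width: -0.0
grasp_force: 0.8
```

{"method": "move_arm", "body": {"series": [{"slide":[-0.1,0,0],"rotation":[0,0,0],"claw":0},{"slide":[-0.2,0,0],"rotation":[0,0,0],"claw":0},{"slide":[-0.2,0,-0.6],"rotation":[0,0,0],"claw":0},{"slide":[-0.2,-0.1,-1.4],"rotation":[0,0,0],"claw":0},{"slide":[-0.2,-0.2,-2.2],"rotation":[0,0,0],"claw":0},{"slide":[-0.2,-0.2,-2.6],"rotation":[0,0,0],"claw":0},{"slide":[-0.2,-0.2,-2.6],"rotation":[0,0,0],"claw":0}]}}

```text
time: 8.45
tcp_pos: [462.9, 56.5, 319.7]
tcp_rot: [[0.001, 0.703, 0.711], [1.0, 0.001, -0.002], [-0.002, 0.711, -0.703]]
ft_force: [-0.0, -0.3, 0.3]
grip_width: 0.0
grasp_force: 0.0
```

```bash
cat >> h.py <<'E'
def brass(im):
    hsv=cv2.cvtColor(im,cv2.COLOR_RGB2HSV);m=cv2.inRange(hsv,(12,130,90),(28,255,255))
    n,l,st,ce=cv2.connectedComponentsWithStats(m)
    return [(ce[i].round(1).tolist(),int(st[i,4])) for i in range(1,n) if st[i,4]>3]
def look(tag):
    o=readout.get_obs();print(o["time"],o["q"].round(2),o["tcp_pos"].round(0),o["ft_force"].round(1))
    for n in("wrist","scene","side"):
        c=cam(n);im=viewer.read_camera(n);cv2.imwrite(f"pics/{n}_{tag}.png",im[:,:,::-1])
        for uv,ar in brass(im):
            p=plane(c,*uv,hub,ex)-hub;print(n,uv,ar,"r",round(np.linalg.norm(p),1),"ang",round(np.degrees(np.arctan2(p@ey,p[2])),1))
E
python3 -c "
from h import *
look('p2')
import glob
c=cam('wrist');print(proj(c,hub-78*ex))"
```

```text
8.45 [-0.27 -0.42  2.18  0.32  0.63 -0.45] [463.  57. 320.] [-0.  -0.3  0.3]
wrist [366.2, 212.5] 91 r 82.2 ang -29.2
side [28.8, 7.0] 793 r 1757.4 ang -95.9
side [89.2, 28.5] 6 r 1039.2 ang -86.8
side [19.5, 35.5] 6 r 2599.0 ang -105.7
side [103.0, 38.9] 8 r 951.1 ang -86.2
side [94.1, 44.1] 7 r 1074.2 ang -91.1
side [89.5, 48.0] 4 r 1158.7 ang -94.0
side [82.3, 51.1] 15 r 1288.1 ang -97.1
side [41.8, 52.0] 4 r 2223.6 ang -106.3
side [73.8, 56.0] 6 r 1487.1 ang -101.0
side [50.5, 56.5] 4 r 2051.4 ang -106.0
side [66.1, 61.2] 14 r 1723.8 ang -104.4
side [71.5, 58.5] 4 r 1564.9 ang -102.3
side [60.0, 64.8] 4 r 1945.2 ang -106.7
side [51.6, 70.1] 19 r 2338.4 ang -109.8
side [42.4, 75.5] 10 r 2914.8 ang -112.7
side [30.5, 82.1] 8 r 4050.3 ang -115.9
side [24.0, 86.6] 5 r 5108.4 ang -117.7
side [18.6, 89.3] 7 r 6253.0 ang -118.9
side [14.8, 91.8] 6 r 7479.4 ang -119.8
[256.89291489 165.33566543]
```

Run:
```python
from h import *
o=readout.get_obs();R=o["tcp_rot"]
p0=fin(7,52,32,8,R);print("in",cmd(p0),p0)
for a in range(6,40,4):
    s=np.sin(np.radians(a));off=6+11*np.cos(np.radians(a))+(18*abs(s))
    p=fin(a,52,off,8,R);print(a,p.round(),np.round(R.T@(p-p0)/50,2))
```

```text
in ([-0.11, 0.18, 2.58], [0.0, 0.0, 0.0]) [560.35792216  51.16377633 231.85833029]
6 [561.  63. 230.] [ 0.24 -0.01  0.04]
10 [562.  66. 231.] [0.3  0.   0.03]
14 [562.  69. 232.] [0.35 0.02 0.02]
18 [562.  72. 233.] [0.41 0.03 0.01]
22 [562.  75. 233.] [0.47 0.04 0.01]
26 [562.  78. 234.] [0.54 0.05 0.01]
30 [563.  81. 234.] [0.6  0.06 0.01]
34 [563.  85. 234.] [0.67 0.06 0.01]
38 [563.  88. 233.] [0.74 0.06 0.02]
```

{"method": "move_arm", "body": {"series": [{"slide":[-0.11,0.18,0.8],"rotation":[0,0,0],"claw":0},{"slide":[-0.11,0.18,1.5],"rotation":[0,0,0],"claw":0},{"slide":[-0.11,0.18,2.1],"rotation":[0,0,0],"claw":0},{"slide":[-0.11,0.18,2.58],"rotation":[0,0,0],"claw":0},{"slide":[-0.11,0.18,2.58],"rotation":[0,0,0],"claw":0},{"slide":[0.1,0.18,2.6],"rotation":[0,0,0],"claw":0},{"slide":[0.2,0.18,2.6],"rotation":[0,0,0],"claw":0},{"slide":[0.29,0.2,2.59],"rotation":[0,0,0],"claw":0},{"slide":[0.38,0.22,2.59],"rotation":[0,0,0],"claw":0},{"slide":[0.47,0.23,2.59],"rotation":[0,0,0],"claw":0},{"slide":[0.54,0.24,2.59],"rotation":[0,0,0],"claw":0},{"slide":[0.54,0.24,2.59],"rotation":[0,0,0],"claw":0}]}}

```text
time: 10.1
tcp_pos: [562.3, 83.5, 234.3]
tcp_rot: [[0.0, 0.707, 0.707], [1.0, 0.001, -0.001], [-0.002, 0.707, -0.707]]
ft_force: [-2.2, -1.7, 0.4]
grip_width: 0.0
grasp_force: 0.9
```

{"method": "move_arm", "body": {"series": [{"slide":[-0.1,0,0],"rotation":[0,0,0],"claw":0},{"slide":[-0.2,0,0],"rotation":[0,0,0],"claw":0},{"slide":[-0.2,0,-0.6],"rotation":[0,0,0],"claw":0},{"slide":[-0.2,-0.1,-1.4],"rotation":[0,0,0],"claw":0},{"slide":[-0.2,-0.2,-2.2],"rotation":[0,0,0],"claw":0},{"slide":[-0.2,-0.2,-2.8],"rotation":[0,0,0],"claw":0},{"slide":[-0.2,-0.2,-2.8],"rotation":[0,0,0],"claw":0}]}}

```text
time: 10.98
tcp_pos: [456.6, 73.6, 329.0]
tcp_rot: [[0.001, 0.702, 0.712], [1.0, 0.001, -0.002], [-0.002, 0.712, -0.702]]
ft_force: [0.8, -0.6, 0.1]
grip_width: 0.2
grasp_force: 0.0
```

Run:
```python
from h import *
look('p3')
c=cam('wrist');print(proj(c,hub-78*ex))
im=cv2.imread("pics/wrist_p3.png")[:300,180:480]
cv2.imwrite("pics/w6.png",cv2.resize(im,(600,600),interpolation=cv2.INTER_CUBIC))
```

```text
10.975 [-0.19 -0.43  2.17  0.22  0.63 -0.31] [457.  74. 329.] [ 0.8 -0.6  0.1]
wrist [368.8, 207.4] 84 r 81.0 ang -14.4
side [28.8, 7.0] 792 r 1757.4 ang -95.9
side [88.5, 27.5] 4 r 1041.3 ang -86.6
side [21.5, 37.1] 8 r 2566.1 ang -105.8
side [103.2, 38.8] 5 r 948.7 ang -86.1
side [94.4, 43.2] 5 r 1065.1 ang -90.7
side [72.6, 57.4] 5 r 1528.1 ang -101.7
side [66.2, 60.0] 4 r 1702.5 ang -104.0
side [61.7, 63.3] 9 r 1870.2 ang -105.9
side [56.6, 67.0] 5 r 2092.4 ang -108.0
side [51.4, 70.5] 11 r 2356.7 ang -109.9
side [46.4, 73.0] 5 r 2634.6 ang -111.4
side [41.6, 75.6] 7 r 2960.3 ang -112.8
side [36.8, 78.5] 6 r 3369.7 ang -114.2
side [30.7, 82.0] 6 r 4026.3 ang -115.9
side [23.7, 86.2] 16 r 5105.1 ang -117.6
side [16.0, 91.3] 7 r 7102.5 ang -119.5
[258.1009996  181.44494943]
```

View pics/w6.png

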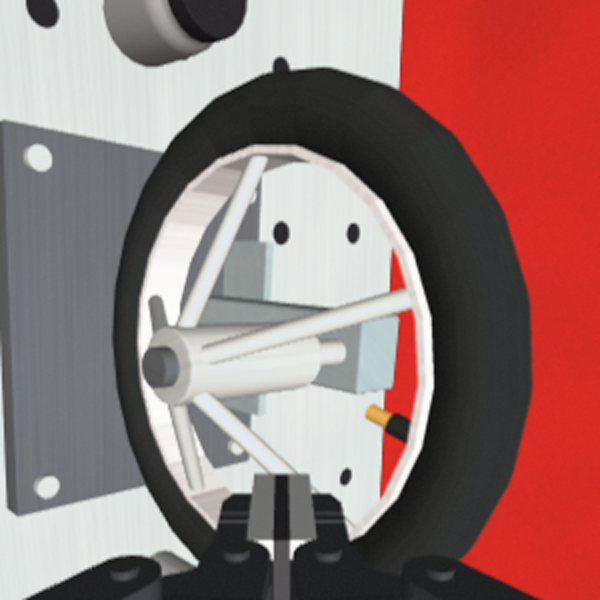

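The nut's front face is at (257,183), within 2 px of prediction. The brass is at (369,207). Spoke rim ends are at (309,79), (385,148) and (356,265). I'll fit the hub and angle from these.

Run:
```python
from h import *
from scipy.optimize import least_squares
c=cam('wrist')
uv=lambda u,v:np.array([180+u/2,v/2])
ob=[(lambda h,a:h-78*ex,uv(156,367)),(lambda h,a:h+82*er(a),np.array([368.8,207.4])),
(lambda h,a:h-6*ex+107*er(a+36),uv(411,297)),(lambda h,a:h-6*ex+107*er(a+108),uv(257,158))]
f=lambda p:np.concatenate([proj(c,g(hub+p[0]*ey+p[1]*ez+p[3]*ex,p[2]))-o for g,o in ob])
r=least_squares(f,[0,0,-14,0]);print(r.x.round(1),r.fun.round(1))
f3=lambda p:f([0,p[0],p[1],0]);r=least_squares(f3,[0,-14]);print(r.x,r.fun.round(1))
R=readout.get_obs()["tcp_rot"];p0=fin(22,52,32,8,R);print("in",cmd(p0),p0)
for a in range(30,50,2):
    s=np.sin(np.radians(a));off=6+11*np.cos(np.radians(a))+(18*abs(s))
    p=fin(a,52,off,8,R);print(a,p.round(),np.array(cmd(p)[0]))
```

```text
[ -3.2 -11.1 -13.3   6. ] [-1.2 -0.9 -0.8  0.1  1.3 -0.7  0.6  1.7]
[ -6.60464253 -14.39520399] [-3.8 -3.  -0.9  0.1  2.8 -1.8  0.9 -2.9]
in ([-0.14, 0.22, 2.74], [0.0, 0.0, 0.0]) [561.54576952  66.35064919 236.54668569]
30 [563.  81. 234.] [0.16 0.2  2.8 ]
32 [563.  83. 234.] [0.19 0.2  2.8 ]
34 [563.  85. 234.] [0.23 0.2  2.8 ]
36 [563.  86. 233.] [0.26 0.2  2.81]
38 [563.  88. 233.] [0.3  0.2  2.81]
40 [563.  90. 233.] [0.33 0.2  2.82]
42 [564.  92. 233.] [0.37 0.19 2.82]
44 [564.  94. 232.] [0.4  0.19 2.83]
46 [564.  95. 232.] [0.44 0.18 2.84]
48 [564.  97. 231.] [0.48 0.18 2.85]
```

{"method": "move_arm", "body": {"series": [{"slide":[-0.14,0.22,0.8],"rotation":[0,0,0],"claw":0},{"slide":[-0.14,0.22,1.6],"rotation":[0,0,0],"claw":0},{"slide":[-0.14,0.22,2.3],"rotation":[0,0,0],"claw":0},{"slide":[-0.14,0.22,2.74],"rotation":[0,0,0],"claw":0},{"slide":[-0.05,0.22,2.76],"rotation":[0,0,0],"claw":0},{"slide":[0.08,0.2,2.8],"rotation":[0,0,0],"claw":0},{"slide":[0.19,0.2,2.8],"rotation":[0,0,0],"claw":0},{"slide":[0.26,0.2,2.81],"rotation":[0,0,0],"claw":0},{"slide":[0.33,0.2,2.82],"rotation":[0,0,0],"claw":0},{"slide":[0.4,0.19,2.83],"rotation":[0,0,0],"claw":0},{"slide":[0.46,0.18,2.84],"rotation":[0,0,0],"claw":0},{"slide":[0.46,0.18,2.84],"rotation":[0,0,0],"claw":0}]}}

```text
time: 12.62
tcp_pos: [563.4, 96.8, 231.4]
tcp_rot: [[0.0, 0.707, 0.707], [1.0, 0.001, -0.001], [-0.001, 0.707, -0.707]]
ft_force: [-0.2, -0.6, -0.9]
grip_width: 0.2
grasp_force: 0.3
```

{"method": "move_arm", "body": {"series": [{"slide":[-0.1,0.03,0],"rotation":[0,0,0],"claw":0},{"slide":[-0.15,0.03,0],"rotation":[0,0,0],"claw":0},{"slide":[-0.15,0,-0.6],"rotation":[0,0,0],"claw":0},{"slide":[-0.3,-0.1,-1.4],"rotation":[0,0,0],"claw":0},{"slide":[-0.5,-0.2,-2.2],"rotation":[0,0,0],"claw":0},{"slide":[-0.5,-0.2,-2.9],"rotation":[0,0,0],"claw":0},{"slide":[-0.5,-0.2,-2.9],"rotation":[0,0,0],"claw":0}]}}

```text
time: 13.5
tcp_pos: [453.9, 71.4, 330.5]
tcp_rot: [[0.001, 0.702, 0.712], [1.0, 0.001, -0.002], [-0.002, 0.712, -0.702]]
ft_force: [1.0, -1.1, -0.4]
grip_width: 0.1
grasp_force: 0.0
```

```bash
cat >> h.py <<'E'
def nut(im,c):  # dark-grey nut blob near its predicted place
    g=cv2.cvtColor(im,cv2.COLOR_RGB2GRAY);u,v=proj(c,hub-78*ex).round().astype(int)
    m=(g<110).astype(np.uint8);w=np.zeros_like(m);w[v-13:v+14,u-8:u+12]=m[v-13:v+14,u-8:u+12]
    M=cv2.moments(w,True);return (M["m10"]/M["m00"],M["m01"]/M["m00"],M["m00"]),(u,v)
E
python3 - <<'E'
from h import *
look('p4')
c=cam('wrist');im=cv2.imread("pics/wrist_p4.png")[:,:,::-1];print(nut(im.copy(),c))
g=cv2.cvtColor(im.copy(),cv2.COLOR_RGB2GRAY);u,v=proj(c,hub-78*ex).round().astype(int)
for y in range(v-18,v+22,2):print(y,' '.join('%3d'%k for k in g[y,u-16:u+24:2]))
E
```

```text
13.5 [-0.2  -0.44  2.17  0.23  0.64 -0.33] [454.  71. 330.] [ 1.  -1.1 -0.4]
wrist [372.3, 187.8] 82 r 80.2 ang -2.4
side [28.7, 7.0] 787 r 1759.5 ang -95.9
side [19.2, 34.7] 11 r 2587.7 ang -105.6
side [34.8, 47.0] 4 r 2339.4 ang -106.2
side [83.8, 50.4] 12 r 1258.9 ang -96.5
side [40.5, 51.0] 6 r 2242.9 ang -106.3
side [51.3, 56.3] 6 r 2023.7 ang -105.8
side [73.8, 56.2] 11 r 1489.6 ang -101.0
side [69.8, 59.6] 5 r 1616.0 ang -103.1
side [63.2, 62.9] 13 r 1823.8 ang -105.5
side [57.0, 66.5] 6 r 2068.9 ang -107.8
side [53.6, 68.6] 7 r 2228.4 ang -109.0
side [48.5, 71.7] 10 r 2504.4 ang -110.7
side [35.4, 79.3] 10 r 3504.0 ang -114.6
side [25.1, 85.7] 15 r 4885.1 ang -117.4
side [16.2, 91.0] 5 r 7003.5 ang -119.5
((259.5726495726496, 180.10683760683762, 234.0), (np.int64(260), np.int64(179)))
161  51  52  52 194 251 252 243 246 246 178 169 163 148 139 139 140 142 141 143 145
163  51  51  54 209 252 225 106 116 170 170 175 175 178 186 179 177 178 177 177 179
165  50  50  56 220 251 112 113 164 169 174 175 174 179 185 200 191 193 192 193 165
167  51  50  54 205 249 163 130 167 173 173 
[... 683 characters left out ...]
 129 176 178 191 226 226 226
185  48  51  52 102 227  85  85  86  86  86 112 113 111 146 176 175 199 226 226 226
187  48  50  51  84 223 140  85  85  85  87 106 105 107 172 173 177 212 225 226 227
189  46  50  50  64 217 247 105  84  85  88  89  90 142 173 177 180 220 223 223 223
191  46  50  50  52 200 251 247 145 145 151 155 167 173 175 178 184 223 219 219 227
193  45  50  51  52 152 246 249 194 171 171 170 171 175 177 177 201 211 209 226 233
195  43  49  51  52 109 237 251 250 175 167 171 173 176 177 184 204 192 189 208 229
197  43  48  52  53  81 222 249 249 243 187 173 175 177 183 186 173 168 161 148 189
199  41  46  50  51  62 218 250 251 251 251 237 166 172 173 173 184 149 122 120 114
```

The brass now reads about -2°, or nearer -1.5° once the nut offset is allowed for. I cross-check with the tilt of the two upper spokes by sampling brightness along a circle at r=90.

Run:
```python
from h import *
c=cam('wrist');im=cv2.imread("pics/wrist_p4.png");h=hub-1.3*ey
for r in (80,90,98):
    A=np.arange(-50,51,1.);P=np.array([proj(c,h+(-31+.595*(r-65))*ex+r*er(a)) for a in A]).astype(np.float32)
    s=cv2.remap(im,P[None,:,0],P[None,:,1],cv2.INTER_LINEAR)[0]
    print(r);print(' '.join(f"{int(a)}:{g[1]}" for a,g in zip(A,s) if abs(abs(a)-35)<12))
```

```text
80
-46:231 -45:231 -44:230 -43:214 -42:190 -41:210 -40:229 -39:233 -38:233 -37:233 -36:230 -35:216 -34:187 -33:214 -32:230 -31:230 -30:230 -29:228 -28:228 -27:229 -26:230 -25:231 -24:232 24:224 25:228 26:229 27:228 28:229 29:229 30:229 31:228 32:216 33:210 34:229 35:233 36:234 37:230 38:211 39:171 40:198 41:231 42:232 43:233 44:233 45:234 46:233
90
-46:65 -45:177 -44:229 -43:229 -42:205 -41:195 -40:222 -39:233 -38:233 -37:233 -36:229 -35:210 -34:193 -33:226 -32:231 -31:230 -30:231 -29:231 -28:231 -27:232 -26:229 -25:229 -24:228 24:231 25:230 26:231 27:230 28:230 29:228 30:227 31:228 32:226 33:204 34:228 35:232 36:233 37:228 38:201 39:172 40:222 41:229 42:231 43:228 44:140 45:46 46:42
98
-46:232 -45:233 -44:232 -43:231 -42:227 -41:189 -40:215 -39:233 -38:233 -37:232 -36:229 -35:204 -34:196 -33:231 -32:230 -31:227 -30:205 -29:161 -28:53 -27:44 -26:45 -25:44 -24:44 24:45 25:43 26:45 27:43 28:44 29:43 30:44 31:44 32:44 33:152 34:226 35:232 36:234 37:227 38:189 39:186 40:229 41:228 42:228 43:228 44:229 45:230 46:231
```

The two upper spokes centre at -37.8° and +36.0°, so the valve is within about 1° of the top. The arm is clear, so I'm handing in.

```bash
python3 -c "
from rig import ctrl
print(ctrl.sign_off())"
```

```text
the job is handed in; nothing more can be done
None
```

I turned the wheel in four separate pushes on its spokes; the valve stem now stands within about 1–2° of straight up by camera measurement, the fingers are well clear, and the job is handed in at about 13.7 s (limit 72 s).

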